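# Knock a jammed sample tube out of its centrifuge adapter

## Task

The cap of a sample tube is jammed flush in the mouth of the loose square centrifuge adapter, so it cannot be gripped. Set the adapter over the upright knockout rod of the square metal stand, feeling gently for the drain hole in its underside, and press it down until it sits flat on the plate and the rod has pushed the tube up. Then lift the tube out, lower it into an empty place of the tube rack and let go, keeping it upright all the way; leave the adapter standing on the stand and the other things where they are.

Things in the scene. Friction and masses are not known exactly. Their poses are not given: they have to be found in the camera images.
- adapter: loose square grey plastic adapter with the jammed tube in it, 36 x 36 mm, 92 mm tall, 0.22 kg, upright; origin at the centre of its underside, z up, x and y square to its sides. A collar 46 mm square runs round it from 46 to 52 mm height; the plain sides above it may be gripped. An empty, fixed adapter of the same kind stands near the analyser as a bystander.
- adapter_hole (a point): centre of the adapter's underside: a round drain hole, 12 mm in diameter, through the 8 mm floor into the 14 mm bore that holds the tube. Out of sight while the adapter is upright.
- adapter_mouth (a point): centre of the adapter's top face, 92 mm above the underside. The mouth is 20 mm wide and 14 mm deep with two spring-backed rubber grips that clasp the tube's cap: 8 to 16 N along the bore moves the cap in them, and they lose hold of it once it has risen about 13 mm.
- jammed_tube: capped sample tube, 84 mm tall, body 12 mm in diameter, cap 15.4 mm in diameter and 14 mm tall; origin at the centre of its foot, z towards the cap. At first its foot is 8 mm above the adapter's underside and its cap flush with the adapter's top. With the adapter flat on the plate it stands loose on the rod, foot about 36 mm above the adapter's underside, cap about 14 mm clear of the adapter.
- knockout_stand: fixed metal plate 90 x 90 mm, 16 mm high with its feet, with one upright rod; origin at the centre of its underside, z up.
- stand_top (a point): centre of the plate's top face, 16 mm above its underside. The fixed rod, 8 mm in diameter, rises 36 mm above this face (tip flat, its edge bevelled by 1 mm). It is set in a round eccentric insert: its axis is 5 mm from this centre, in a direction that is not measured. The adapter hides it while it is lowered, so the hole has to be found by feel.
- tube_rack: fixed clear tube rack 72 x 193 mm, 62 mm tall; origin at the centre of its underside, y along its length. Twelve square places 16 mm wide at x = -17 and 17 mm, y = -70, -42, -14, 14, 42, 70 mm in its frame; upper board's top at 55 mm, floor, where a seated tube's foot stands, at 6 mm. Other tubes are at (-17, 70), (17, 42), (17, 70); the rest is empty.
- rack_tube_b: another capped sample tube of the same size, loose in the rack's place at (17, 42); to be left alone
- stain_bottle_a: bystander: small white-capped bottle, 44 mm in diameter, 98 mm tall, near the analyser
- coverslip_box: bystander: small carton, 42 x 60 x 30 mm, near the analyser

How it is judged (in metres and radians):
On the way, in this order (a step that is already met when the one before it is completed fails the run):
1. the adapter sits flat and home on the stand's plate and the rod has pushed the tube up out of its grips (z of adapter in the frame of knockout_stand between 0.0135 and 0.0185 m and horizontal distance between adapter and knockout_stand below 0.01 m and angle between adapter's own z axis and vertical below 0.06 rad and z of jammed_tube in the frame of adapter above 0.028 m), for 0.2 s.
2. the tube, still held, has its foot inside an empty place of the rack (z of jammed_tube in the frame of tube_rack below 0.042 m and x of jammed_tube in the frame of tube_rack between -0.03 and 0.03 m and y of jammed_tube in the frame of tube_rack between -0.085 and 0.085 m and contact force between jammed_tube and the fingers above 0.5 N).
At the end, for the whole second after the job is handed in: the tube stands at rest on the floor of an empty place of the rack (foot within 4 mm of it, leaning less than 0.2 rad), and the empty adapter stands flat on the stand's plate with the rod in its hole (underside within 2.5 mm of the plate's face, centre within 10 mm of the plate's centre) (z of jammed_tube in the frame of tube_rack below 0.01 m and x of jammed_tube in the frame of tube_rack between -0.03 and 0.03 m and y of jammed_tube in the frame of tube_rack between -0.085 and 0.085 m and angle between jammed_tube's own z axis and vertical below 0.2 rad and linear speed of jammed_tube below 0.02 m/s and z of adapter in the frame of knockout_stand between 0.0135 and 0.0185 m and horizontal distance between adapter and knockout_stand below 0.01 m and angle between adapter's own z axis and vertical below 0.06 rad); the robot touches nothing.
It fails at once if the adapter pressed against the stand (rod or plate) with more than 40 N (contact force between adapter and knockout_stand above 40 N).
It fails at once if the tube tipped more than 45 degrees (angle between jammed_tube's own z axis and vertical above 0.785 rad).
It fails at once if the loose tube in the rack, the white-capped bottle or the carton shifted by more than 15 mm (distance of any of rack_tube_b, stain_bottle_a, coverslip_box from where it was at the start of the episode above 0.015 m).
It also fails if it takes over 67 s, if anything falls off the work surface, if the arm or the gripper's body presses on something with over 40 N, if the wrist force passes 120 N, or if a joint passes its speed limit or range.

## Robot

A 6-joint arm with a two-finger parallel gripper is mounted at the origin on a cart in front of the work surface, level with it; the furniture and walls round the work are solid. World frame = base frame: x ahead of the robot, y to its left, z up, the work surface at z = 0. Lengths are in mm, angles in rad, forces in N, time in s.
With the tool pointing down it reaches from about 300 to 775 mm from the base axis. Payload 14.6 kg.
Tool frame: the origin (TCP) lies midway between the tips of the shut fingers; the grasp point (between the pads) lies manip.grasp_offset behind it (manip.grasp_offset is the distance from the TCP to the grasp point, in mm); z points along the fingers, y is the direction in which the jaws open and shut (so a half turn about z gives the same grasp; the last joint's range is limited). The gripper opens to 94 mm and grips with 3 to 60 N. Pads are 16 mm wide; open, the fingers measure 119 mm over their backs; the gripper's body (75 mm by 177 mm) begins 78 mm behind the grasp point.
Start: joints at [1.127, 0.3, 1.521, -0, 1.321, -0.067], TCP at [202.367, 511.407, 205.446] pointing down, gripper open.
Joint ranges: [-3.03, 3.03], [-0.79, 2.21], [0.23, 2.52], [-1.04, 4.18], [0, 3.07], [-2.55, 2.55]. Speed limits (rad/s): [2.22, 2.22, 2.57, 3.14, 3.14, 3.14].

## Interface

Orientations are given as [roll, pitch, yaw] about the fixed x, y, z axes, in that order (R = Rz(yaw) Ry(pitch) Rx(roll)).
In Python, from cell import monitor, vision, order, manip gives the robot as it stands.
- The arm moves only by the shell command python3 -m jog 'ROWS' [FORCE]. ROWS is JSON, a list of rows, each a list of 7 numbers: the shift along the tool's x, y, z in cm, then the turn, a rotation vector about the tool's x, y, z in rad, then the opening in per cent of the stroke, from 0 (shut) to 100 (fully open). In form: [[tx, ty, tz, rx, ry, rz, jaw], ...]. A call has 1 to 8 rows; each row shifts and turns the commanded pose from where the row before left it, along the tool's axes as they then stand; what a row does not reach is not made up. A row lasts 1/10 s, in which the tool goes at most 50 mm and 8.59 degrees, less where a joint would pass 70% of its speed; a pose out of reach is approached as far as the arm can. A call is refused whole if a number of a shift passes 5 or a number of a turn 0.15, either way. A call with a gripper value outside its range is refused whole. The fingers move at their own pace and stop on an object; FORCE is the grip in N (left out, the last holds). Time passes only in rows, so rows that do not move let the fingers close. It gives the time, the measured TCP pose, the force and the opening at its end, in the units of the state.
- monitor.read_state(): the state, without advancing time (a new reading comes with each control period).
- vision.camera(name): name is "side" or "top"; returns a dict with "color" (400x640x3 uint8, blue, green, red), "fx", "fy", "cx", "cy" (pixels), "cam_to_world" (4x4, takes a point from camera to world coordinates). Camera axes: x right, y down, z forward; pixel columns grow to the right and rows downward; lengths in mm; the calibration is good to about 2 mm. A picture is of the moment at which its call begins. There is no depth.
- order.sign_off(): hands the job in, once; it reports no verdict.
The state is a dict: "clock": time; "joints": joint angles; "qd": joint speeds; "effort": joint torques, N m; "eef_pos": TCP position; "eef_rot": TCP orientation; "wrist_force": force on the tool from outside, world axes, zero at the start; "moment": the same for the moment, N m; "finger_gap": finger opening in mm.
Only numpy, scipy, OpenCV 4.12 (cv2) and the standard library are available. Lean on these libraries where they do the work, as an engineer would, in place of code of your own. Each camera call takes 0.05 s, during which the arm holds its last target.

## Working session

There is one attempt and no reset: what is moved stays moved. The work goes in short steps, Python scripts to look and compute and a shell command to move; the robot and the scene stay as the last step left them, time stands still between calls to the robot, and variables do not carry over. Pictures are saved under pics/ and viewed, and the job is handed in when it is done.

```bash
ls; mkdir -p pics
python3 - <<'E'
from cell import monitor, vision, order, manip
import cv2,numpy as np
print(monitor.read_state(), manip.grasp_offset)
for n in("top","side"):
    c=vision.camera(n); cv2.imwrite(f"pics/{n}0.png",c["color"]); print(n,c["fx"],c["fy"],c["cx"],c["cy"],np.round(c["cam_to_world"],4).tolist())
E
```

```text
pics
{'clock': 0.0, 'joints': array([ 1.12737423e+00,  3.00487432e-01,  1.52159844e+00, -1.57574519e-05,
        1.32067659e+00, -6.65834524e-02]), 'qd': array([-0.00132075, -0.00074168,  0.0004861 , -0.00050042, -0.00129452,
       -0.0014584 ]), 'effort': array([ 2.44568961e-03, -5.31792426e+01, -3.52738631e+01,  7.09601655e-02,
        2.43238185e-02, -9.08681454e-05]), 'eef_pos': array([202.27482903, 511.16905452, 204.87002455]), 'eef_rot': array([-3.14042442e+00, -6.26035039e-05,  2.76475789e+00]), 'wrist_force': array([ 0.50657862, -0.73066085, -0.52523864]), 'moment': array([0.04037366, 0.07205726, 0.01179402]), 'finger_gap': 93.65470649542205} 18.8
top 363.76345632931765 363.76345632931765 313.5604580578171 195.0583333570414 [[-0.0003, -0.9818, 0.1901, 371.706], [-0.9996, 0.0059, 0.029, -1.7785], [-0.0296, -0.19, -0.9813, 1013.211], [0.0, 0.0, 0.0, 1.0]]
side 406.77976356121934 406.77976356121934 321.20184856269833 200.74755769259176 [[0.8415, -0.192, 0.505, 109.4589], [-0.5398, -0.3347, 0.7724, -683.8645], [0.0207, -0.9226, -0.3853, 437.8276], [0.0, 0.0, 0.0, 1.0]]
```

View pics/top0.png

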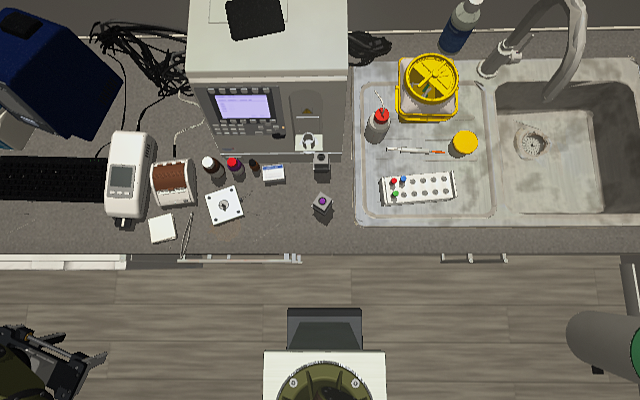

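View pics/side0.png

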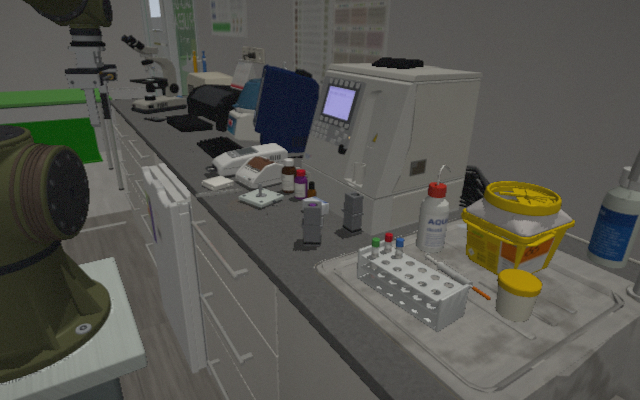

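The top view shows the adapter with its purple cap at about (321,203), the stand at (224,205) with its rod, and the rack around (418,187). The side view shows the adapter at (313,222), the stand at (262,198) and the rack at (412,283). I'll zoom in on these.

Run:
```python
import cv2,numpy as np
t=cv2.imread("pics/top0.png");s=cv2.imread("pics/side0.png")
def z(im,x0,x1,y0,y1,k): return cv2.resize(im[y0:y1,x0:x1],None,fx=k,fy=k,interpolation=cv2.INTER_CUBIC)
cv2.imwrite("pics/a.png",z(t,195,345,150,240,5))
cv2.imwrite("pics/b.png",z(t,370,470,160,215,8))
cv2.imwrite("pics/c.png",z(s,220,370,150,260,5))
cv2.imwrite("pics/d.png",z(s,345,475,225,335,5))
```

```text
(no output)
```

View pics/a.png

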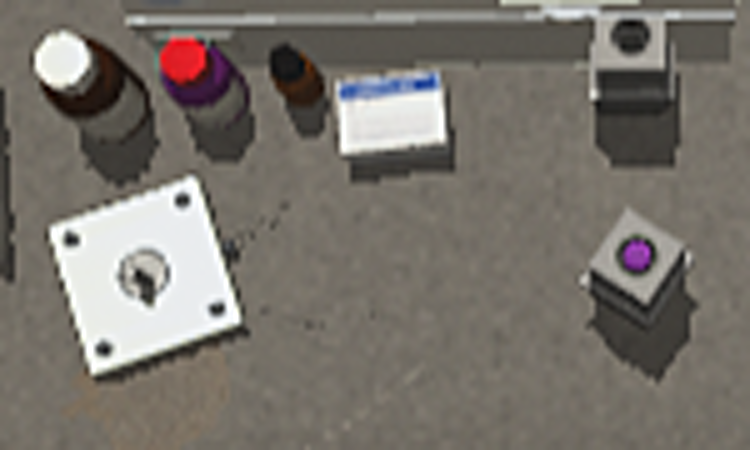

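View pics/b.png

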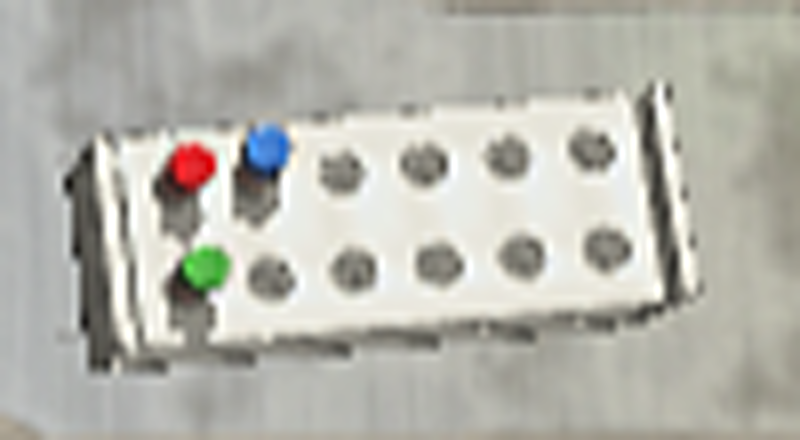

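View pics/c.png

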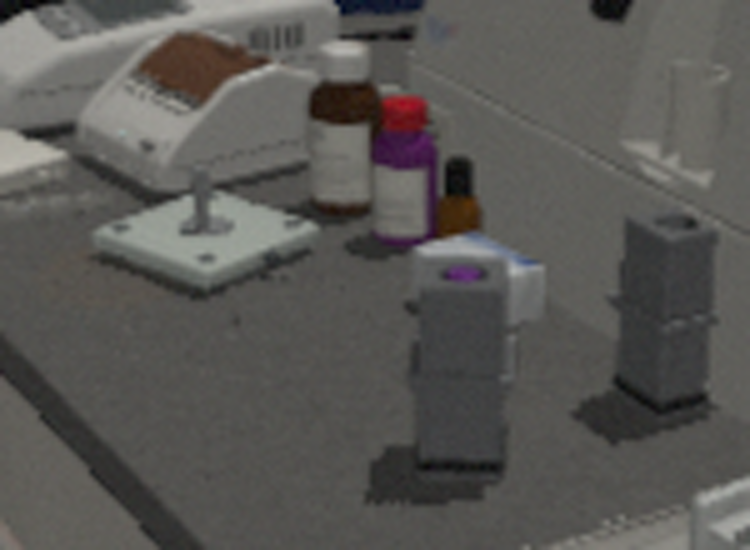

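View pics/d.png

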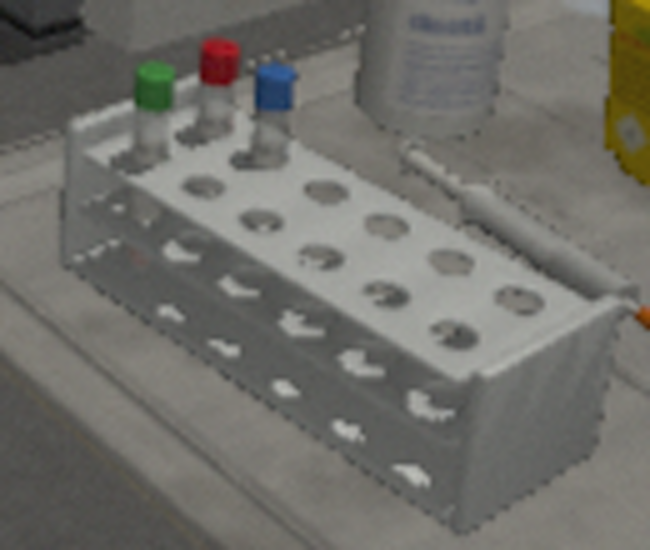

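```bash
cat > h.py <<'E'
import numpy as np, cv2
from cell import monitor, vision, manip
def load(n,f=None):
    c=vision.camera(n)
    return c
def ray(c,u,v):
    T=np.array(c["cam_to_world"]);d=T[:3,:3]@np.array([(u-c["cx"])/c["fx"],(v-c["cy"])/c["fy"],1.]);return T[:3,3],d/np.linalg.norm(d)
def plane(c,u,v,z):
    o,d=ray(c,u,v);return o+d*(z-o[2])/d[2]
def tri(c1,p1,c2,p2):
    o1,d1=ray(c1,*p1);o2,d2=ray(c2,*p2)
    A=np.stack([d1,-d2],1);s=np.linalg.lstsq(A,o2-o1,rcond=None)[0]
    a=o1+d1*s[0];b=o2+d2*s[1];return (a+b)/2,np.linalg.norm(a-b)
def proj(c,P):
    T=np.array(c["cam_to_world"]);p=T[:3,:3].T@(np.array(P,float)-T[:3,3]);return p[0]/p[2]*c["fx"]+c["cx"],p[1]/p[2]*c["fy"]+c["cy"]
def mask(im,lo,hi,roi):
    h=cv2.cvtColor(im,cv2.COLOR_BGR2HSV);m=cv2.inRange(h,np.array(lo),np.array(hi));r=np.zeros_like(m);x0,x1,y0,y1=roi;r[y0:y1,x0:x1]=255;return m&r
def cen(m):
    n,l,s,c=cv2.connectedComponentsWithStats(m)
    i=1+np.argmax(s[1:,4]);return c[i],s[i]
E
python3 - <<'E'
from h import *
np.set_printoptions(precision=2,suppress=True)
t=load("top");s=load("side")
pu=((125,80,60),(165,255,255))
a,sa=cen(mask(t["color"],*pu,(300,345,185,225)));b,sb=cen(mask(s["color"],*pu,(295,330,190,215)))
print("cap",a,sa,b,sb,tri(t,a,s,b),plane(t,*a,92),plane(s,*b,92))
# rack tubes: caps
for n,lo,hi in(("green",(45,100,60),(80,255,255)),("blue",(100,120,60),(125,255,255)),("red",(0,120,60),(8,255,255))):
    a,_=cen(mask(t["color"],lo,hi,(385,410,170,205)));b,_=cen(mask(s["color"],lo,hi,(365,408,228,252)))
    print(n,a,b,tri(t,a,s,b))
# stand plate
g=mask(t["color"],(0,0,190),(180,40,255),(200,248,183,228))
c=max(cv2.findContours(g,0,2)[0],key=cv2.contourArea)
q=cv2.approxPolyDP(cv2.convexHull(c),6,True)[:,0]
print(q); P=np.array([plane(t,u,v,16) for u,v in q]);print(P, P.mean(0),np.linalg.norm(P-np.roll(P,1,0),axis=1))
H=cv2.convexHull(c)[:,0];W=np.array([plane(t,u,v,16)[:2] for u,v in H],np.float32);print(cv2.minAreaRect(W))
# adapter top corners by hand
k=[(628,208),(686,250),(642,306),(590,256)]
P=np.array([plane(t,195+(u+.5)/5-.5,150+(v+.5)/5-.5,92) for u,v in k]);print(P,P.mean(0),np.linalg.norm(P-np.roll(P,1,0),axis=1))
# rod in side
for nm,(u,v),z in(("base",(203,228),16),("tip",(203,172),52)):
    print(nm,plane(s,220+(u+.5)/5-.5,150+(v+.5)/5-.5,z))
print("insert top",plane(t,195+145/5,150+273/5,16))
# rack holes top
ks=dict(a1=(342,172),a2=(424,165),a3=(508,158),a4=(592,150),b0=(271,279),b1=(354,270),b2=(439,263),b3=(523,256),b4=(607,250))
for k,(u,v) in ks.items(): print(k,plane(t,370+(u+.5)/8-.5,160+(v+.5)/8-.5,55))
sd=dict(a1=(326,191),a2=(387,226),a3=(450,262),a4=(519,299),b0=(204,187),b1=(262,221),b2=(321,257),b3=(386,294),b4=(455,334))
for k,(u,v) in sd.items():
    ut,vt=ks[k]; print(k,tri(t,(370+(ut+.5)/8-.5,160+(vt+.5)/8-.5),s,(345+(u+.5)/5-.5,225+(v+.5)/5-.5)))
E
```

```text
cap [321.93 200.59] [320 198   5   6  27] [311.94 204.31] [309 203   7   3  16] (array([535.56,   4.01,  91.26]), np.float64(0.19665079504143754)) [535.52   3.96  92.  ] [534.55   2.56  92.  ]
green [395.33 193.21] [375.31 241.87] (array([ 555.49, -186.23,   82.69]), np.float64(0.12670347413641972))
blue [403.  178.5] [399.33 241.98] (array([ 594.7 , -207.98,   81.83]), np.float64(0.1425045339083828))
red [394.25 182.25] [390.4 237.4] (array([ 587.42, -186.67,   82.78]), np.float64(6.4894078886709465))
[[233 185]
 [242 214]
 [213 224]
 [205 195]]
[[595.22 255.6   16.  ]
 [512.4  226.91  16.  ]
 [484.79 306.82  16.  ]
 [566.89 333.89  16.  ]] [539.82 280.8   16.  ] [83.25 87.65 84.55 86.45]
((539.7916259765625, 280.53143310546875), (88.67845153808594, 87.86798858642578), 19.4813232421875)
[[560.2    8.3   92.  ]
 [537.97 -21.43  92.  ]
 [509.     1.34  92.  ]
 [535.11  27.95  92.  ]] [535.57   4.04  92.  ] [31.86 37.12 36.85 37.29]
base [537.55 279.08  16.  ]
tip [535.22 270.89  52.  ]
insert top [539.17 278.62  16.  ]
a1 [ 593.94 -238.44   55.  ]
a2 [ 596.15 -265.83   55.  ]
a3 [ 598.36 -293.87   55.  ]
a4 [ 600.9 -321.9   55. ]
b0 [ 557.55 -213.08   55.  ]
b1 [ 560.43 -240.68   55.  ]
b2 [ 562.63 -268.88   55.  ]
b3 [ 564.83 -296.73   55.  ]
b4 [ 566.69 -324.53   55.  ]
a1 (array([ 594.55, -239.  ,   53.6 ]), np.float64(0.6725757267049316))
a2 (array([ 597.01, -266.69,   53.03]), np.float64(0.9587126642717384))
a3 (array([ 598.96, -294.56,   53.23]), np.float64(0.46579900917353984))
a4 (array([ 601.42, -322.52,   53.71]), np.float64(0.5170036457298095))
b0 (array([ 558.3 , -213.75,   53.32]), np.float64(1.0035593636924427))
b1 (array([ 561.21, -241.46,   52.99]), np.float64(0.9067293637856552))
b2 (array([ 563.08, -269.45,   53.22]), np.float64(0.23126370842374971))
b3 (array([ 565.37, -297.37,   53.6 ]), np.float64(0.6255923772374277))
b4 (array([ 567.43, -325.36,   53.81]), np.float64(1.227924450419974))
```

Run:
```python
import cv2,numpy as np
from h import *
t=load("top");s=load("side")
def z(im,x0,x1,y0,y1,k): return cv2.resize(im[y0:y1,x0:x1],None,fx=k,fy=k,interpolation=cv2.INTER_NEAREST)
a=z(t["color"],208,240,190,220,12); b=z(s["color"],243,280,180,210,12)
cv2.imwrite("pics/e.png",np.hstack([a,b]))
for ang in range(0,360,30):
    x=539.8+5*np.cos(np.radians(ang));y=280.7+5*np.sin(np.radians(ang))
    print(ang,[np.round(proj(c,(x,y,zz)),1).tolist() for c in(t,s) for zz in(16,52)])
```

```text
0 [[223.4, 202.6], [219.7, 200.4], [262.4, 194.5], [261.9, 182.3]]
30 [[222.5, 202.9], [218.8, 200.6], [261.7, 194.3], [261.3, 182.1]]
60 [[221.8, 203.5], [218.1, 201.3], [260.9, 194.2], [260.4, 182.0]]
90 [[221.5, 204.4], [217.8, 202.2], [259.9, 194.3], [259.4, 182.1]]
120 [[221.7, 205.3], [218.0, 203.1], [259.2, 194.5], [258.7, 182.3]]
150 [[222.3, 205.9], [218.6, 203.8], [258.9, 194.9], [258.4, 182.6]]
180 [[223.2, 206.1], [219.5, 204.0], [259.0, 195.2], [258.5, 182.9]]
210 [[224.1, 205.9], [220.5, 203.8], [259.6, 195.4], [259.1, 183.2]]
240 [[224.8, 205.3], [221.2, 203.1], [260.5, 195.5], [260.0, 183.3]]
270 [[225.0, 204.4], [221.5, 202.2], [261.5, 195.4], [261.0, 183.2]]
300 [[224.8, 203.5], [221.3, 201.3], [262.2, 195.2], [261.7, 182.9]]
330 [[224.2, 202.9], [220.6, 200.6], [262.5, 194.9], [262.1, 182.6]]
```

View pics/e.png

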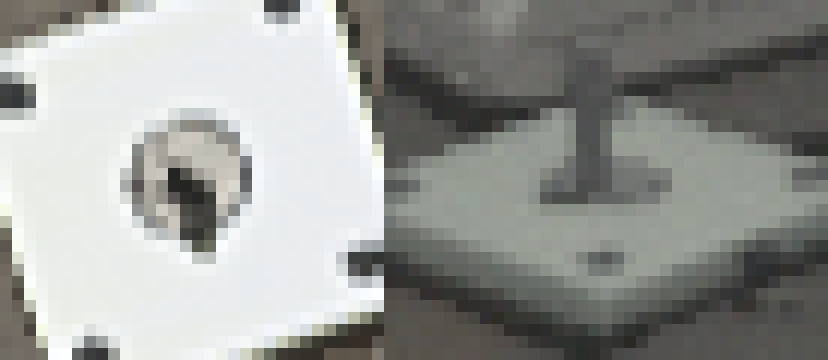

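Run:
```python
import cv2,numpy as np
from h import *
t=load("top")
def z(im,x0,x1,y0,y1,k): return cv2.resize(im[y0:y1,x0:x1],None,fx=k,fy=k,interpolation=cv2.INTER_NEAREST)
cv2.imwrite("pics/f.png",np.hstack([z(t["color"],305,340,187,230,14)]))
g=cv2.cvtColor(t["color"],cv2.COLOR_BGR2GRAY)
print(g[196:213,216:232])
```

```text
[[236 235 235 236 236 236 236 236 236 235 235 235 236 235 236 236]
 [236 236 235 236 236 236 236 237 236 236 236 236 236 236 235 235]
 [236 236 235 235 236 238 239 242 243 241 239 237 236 236 236 235]
 [235 236 235 238 240 243 222 203 202 208 235 242 238 236 235 235]
 [236 236 237 242 222 212 173 140 135 130 167 221 241 237 236 236]
 [235 237 242 224 168 154 192 199 200 177 139 139 245 239 236 236]
 [236 238 247 136 183 166 198 195 192 188 190 153 221 242 238 236]
 [236 241 242 126 192 162 143 165 193 192 191 195 130 245 238 236]
 [237 243 200 121 194 198  36  84 156 180 197 199  92 247 239 236]
 [237 245 169  85 170 137  38  35  56 120 203 213 104 246 238 235]
 [236 242 219 124 165 144  85  44  38  58 212 187 161 243 238 236]
 [236 239 249 145 162 203 177  74  62  67 183 135 231 241 236 236]
 [236 237 243 216 140 153 198  87  68  63 149 213 243 238 236 235]
 [236 236 238 244 212 188 196  65  51  78 221 247 239 236 236 236]
 [235 236 236 238 241 245 240 192  86 108 252 241 237 236 236 236]
 [236 235 235 236 236 238 242 251 199 191 243 238 236 236 235 235]
 [235 235 235 236 236 236 237 239 242 242 238 237 236 236 235 236]]
```

View pics/f.png

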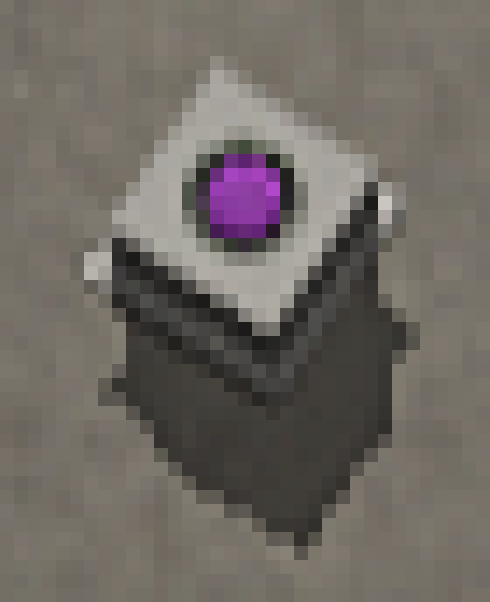

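Run:
```python
from h import *
np.set_printoptions(precision=2,suppress=True)
t=load("top")
A=plane(t,323.8,210.2,92);S=plane(t,325.9,225.9,0);v=(S-A)[:2]/92;print(A,S,v)
for ang in (180,195,210,225,240):
    x=539.6+5*np.cos(np.radians(ang));y=280.5+5*np.sin(np.radians(ang))
    print(ang,x,y,"base",proj(t,(x,y,16)),"shadow tip",proj(t,(x+v[0]*36,y+v[1]*36,16)),"mid",proj(t,(x+v[0]*20,y+v[1]*20,16)))
```

```text
[510.54  -0.71  92.  ] [480.12  -6.21   0.  ] [-0.33 -0.06]
180 534.6 280.5 base (np.float64(223.25720333332873), np.float64(206.21652873394757)) shadow tip (np.float64(223.82229250655632), np.float64(210.42349312768746)) mid (np.float64(223.57082262970644), np.float64(208.55135529860266))
195 534.7703708685547 279.2059047744874 base (np.float64(223.7190527937428), np.float64(206.15405036932543)) shadow tip (np.float64(224.28520228914917), np.float64(210.36089319625017)) mid (np.float64(224.0332605575514), np.float64(208.48880945339656))
210 535.2698729810778 278.0 base (np.float64(224.1550827287637), np.float64(205.9755673143067)) shadow tip (np.float64(224.72219706968758), np.float64(210.18175320946472)) mid (np.float64(224.46982599184713), np.float64(208.30996194735516))
225 536.0644660940673 276.9644660940673 base (np.float64(224.53550622038887), np.float64(205.69329429866193)) shadow tip (np.float64(225.10342385877567), np.float64(209.89833299197915)) mid (np.float64(224.85069534436806), np.float64(208.02705252777764))
240 537.1 276.1698729810778 base (np.float64(224.83435957172003), np.float64(205.32654683494547)) shadow tip (np.float64(225.40286406208577), np.float64(209.53002676323976)) mid (np.float64(225.14987444806937), np.float64(207.6594403692771))
```

```bash
cat >> h.py <<'E'
from scipy.spatial.transform import Rotation as Ro
def pose():
    s=monitor.read_state();return np.array(s["eef_pos"]),Ro.from_euler("xyz",s["eef_rot"]),s
def goto(P,jawdeg):
    """print tool-axis shift (cm) at present orientation, and z turn needed so jaw axis is at jawdeg (mod 180)"""
    p,R,s=pose();d=R.inv().apply(np.array(P)-p)/10
    y=R.apply([0,1,0]);cur=np.degrees(np.arctan2(y[1],y[0]))
    a=(jawdeg-cur+90)%180-90
    print("tcp",np.round(p,1),"rot",np.round(s["eef_rot"],3),"shift cm",np.round(d,2),"turn about tool z rad",round(-np.radians(a),3),"(alt",round(-np.radians(a-180*np.sign(a)),3),") j6",round(s["joints"][5],3),"F",np.round(s["wrist_force"],1),"gap",round(s["finger_gap"],1),"t",s["clock"])
    z=R.apply([0,0,1]);print("tool z",np.round(z,4),"jaw deg",round(cur,2))
E
python3 - <<'E'
from h import *
np.set_printoptions(precision=2,suppress=True)
t=load("top")
h=cv2.cvtColor(t["color"],cv2.COLOR_BGR2HSV);V=h[...,2]
m=((V>140)|((h[...,1]>100)&(h[...,0]>125)&(h[...,0]<165))).astype(np.uint8)*255
r=np.zeros_like(m);r[190:213,312:333]=255;m&=r
m=cv2.morphologyEx(m,cv2.MORPH_CLOSE,np.ones((5,5)));n,l,st,_=cv2.connectedComponentsWithStats(m);i=1+np.argmax(st[1:,4]);ys,xs=np.where(l==i)
for row in m[188:214,310:336]: print("".join(".#"[v>0] for v in row))
W=np.array([plane(t,u,v,92)[:2] for u,v in zip(xs,ys)],np.float32);print(cv2.minAreaRect(W),W.mean(0))
print("fixed adapter",plane(t,195+630/5,150+35/5,92),"analyser foot",plane(t,270,161,0),plane(t,300,153,60))
goto((535.3,3.7,60),50.5)
E
```

```text
Traceback (most recent call last):
TypeError: string indices must be integers, not 'numpy.bool'
```

Run:
```python
from h import *
np.set_printoptions(precision=2,suppress=True)
t=load("top")
h=cv2.cvtColor(t["color"],cv2.COLOR_BGR2HSV);V=h[...,2]
m=((V>140)|((h[...,1]>100)&(h[...,0]>125)&(h[...,0]<165))).astype(np.uint8)*255
r=np.zeros_like(m);r[190:213,312:333]=255;m&=r
m=cv2.morphologyEx(m,cv2.MORPH_CLOSE,np.ones((5,5)));n,l,st,_=cv2.connectedComponentsWithStats(m);i=1+np.argmax(st[1:,4]);ys,xs=np.where(l==i)
for row in m[188:214,310:336]: print("".join(".#"[int(v>0)] for v in row))
W=np.array([plane(t,u,v,92)[:2] for u,v in zip(xs,ys)],np.float32);print(cv2.minAreaRect(W),W.mean(0))
print("fixed adapter",plane(t,195+630/5,150+35/5,92),"analyser foot",plane(t,270,161,0),plane(t,300,153,60))
goto((535.3,3.7,60),50.5)
```

```text
..........................
..........................
..........................
..........#...............
..........##..............
.........####.............
........#######...........
........########..........
.......###########........
......##############......
......################....
.....#################....
....###################...
....###################...
...####################...
...################.......
..################........
..################........
..#.....#########.........
..........######..........
............####..........
.............##...........
..........................
..........................
..........................
..........................
((530.9000854492188, 3.566242218017578), (41.63151931762695, 44.074424743652344), 56.6706428527832) [535.42   4.12]
fixed adapter [652.07   5.85  92.  ] analyser foot [669.38 154.61   0.  ] [673.71  63.48  60.  ]
tcp [202.4 511.4 205.4] rot [-3.14 -0.    2.77] shift cm [-49.64 -34.95  14.54] turn about tool z rad 0.313 (alt -2.829 ) j6 -0.067 F [-0.2 -0.3  0. ] gap 94.1 t 0.5
tool z [-0. -0. -1.] jaw deg 68.41
```

```bash
python3 -m jog '[[-4,-2.8,0,0,0,0,100],[-4,-2.8,0,0,0,0,100],[-4,-2.8,0,0,0,0,100],[-4,-2.8,0,0,0,0,100],[-4,-2.8,0,0,0,0,100],[-4,-2.8,0,0,0,0,100],[-4,-2.8,0,0,0,0,100],[-4,-2.8,0,0,0,0,100]]' 40
python3 -m jog '[[-4,-2.8,0,0,0,0,100],[-4,-2.8,0,0,0,0,100],[-4,-2.8,0,0,0,0,100],[-4,-2.8,0,0,0,0,100],[0,0,0,0,0,0.12,100],[0,0,0,0,0,0.12,100],[0,0,0,0,0,0,100]]'
python3 -c "
from h import *
goto((535.4,3.7,56),55)"
```

```text
clock: 1.3
eef_pos: [418.3, 183.5, 205.7]
eef_rot: [3.141, 0.001, 2.765]
wrist_force: [0.4, 0.6, 0.7]
finger_gap: 94.3
clock: 2.0
eef_pos: [525.1, 22.0, 205.3]
eef_rot: [-3.141, -0.0, 2.522]
wrist_force: [0.5, 0.7, 0.2]
finger_gap: 94.0
tcp [525.1  22.  205.3] rot [-3.141 -0.     2.522] shift cm [-1.91 -0.89 14.93] turn about tool z rad -0.009 (alt 3.133 ) j6 -0.979 F [0.5 0.7 0.2] gap 94.0 t 2.0
tool z [-3.e-04 -0.e+00 -1.e+00] jaw deg 54.51
```

```bash
python3 -m jog '[[-1.9,-0.9,0,0,0,0,100],[0,0,3,0,0,0,100],[0,0,4,0,0,0,100],[0,0,4,0,0,0,100],[0,0,2.5,0,0,0,100],[0,0,1.3,0,0,0,100],[0,0,0,0,0,0,100]]'
python3 - <<'E'
from h import *
goto((535.4,3.7,56),55)
t=load("top");s=load("side")
z=lambda im,x0,x1,y0,y1,k:cv2.resize(im[y0:y1,x0:x1],None,fx=k,fy=k,interpolation=cv2.INTER_CUBIC)
cv2.imwrite("pics/g.png",np.hstack([z(t["color"],280,360,160,240,5),z(s["color"],270,350,165,245,5)]))
E
```

```text
clock: 2.7
eef_pos: [534.8, 4.3, 56.5]
eef_rot: [-3.141, -0.002, 2.527]
wrist_force: [-0.1, -0.4, -0.4]
finger_gap: 94.0
tcp [534.8   4.3  56.5] rot [-3.141e+00 -2.000e-03  2.527e+00] shift cm [-0.08 -0.01  0.05] turn about tool z rad -0.004 (alt 3.138 ) j6 -1.017 F [-0.1 -0.4 -0.4] gap 94.0 t 2.7
tool z [-2.1e-03  1.0e-04 -1.0e+00] jaw deg 54.8
```

View pics/g.png

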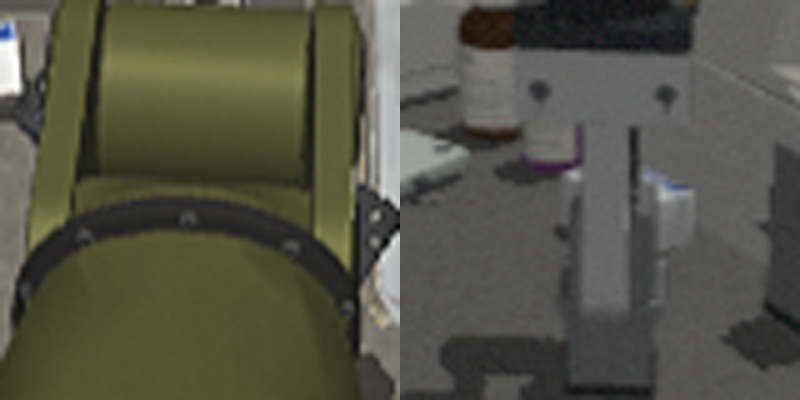

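The arm blocks the top view. The side view shows the fingers on either side of the upper adapter at crop (605,215), with the tip just above the collar. I'll close the jaws now.

```bash
python3 -m jog '[[-0.08,0,0,0,0,0,60],[0,0,0,0,0,0,30],[0,0,0,0,0,0,20],[0,0,0,0,0,0,20],[0,0,0,0,0,0,20],[0,0,0,0,0,0,20],[0,0,0,0,0,0,20],[0,0,0,0,0,0,20]]' 45
python3 -m jog '[[0,0,0,0,0,0,20],[0,0,0,0,0,0,20]]'
```

```text
clock: 3.6
eef_pos: [536.0, 3.5, 57.5]
eef_rot: [-3.142, 0.0, 2.525]
wrist_force: [0.5, -1.0, 0.2]
finger_gap: 36.2
clock: 3.8
eef_pos: [536.0, 3.5, 57.5]
eef_rot: [-3.142, 0.0, 2.525]
wrist_force: [-0.2, -0.5, 0.0]
finger_gap: 35.8
```

```bash
python3 -m jog '[[0,0,-1,0,0,0,20],[0,0,-2.5,0,0,0,20],[0,0,-3.5,0,0,0,20],[0,0,0,0,0,0,20]]'
python3 -m jog '[[1.5,2.1,0,0,0,0,20],[2.4,3.4,0,0,0,0,20],[2.4,3.4,0,0,0,0,20],[2.4,3.4,0,0,0,0,20],[2.4,3.4,0,0,0,0,20],[2.4,3.4,0,0,0,0,20],[1.5,2.1,0,0,0,0,20],[1,1.2,0,0,0,0,20]]'
python3 -m jog '[[0,0,0,0,0,0,20],[0,0,0,0,0,0,20]]'
python3 - <<'E'
from h import *
goto((535.0,278.6,110),55)
s=load("side")
z=lambda im,x0,x1,y0,y1,k:cv2.resize(im[y0:y1,x0:x1],None,fx=k,fy=k,interpolation=cv2.INTER_NEAREST)
cv2.imwrite("pics/i.png",z(s["color"],220,300,130,210,7))
E
```

```text
clock: 4.2
eef_pos: [537.9, 3.5, 132.1]
eef_rot: [3.138, 0.006, 2.525]
wrist_force: [0.3, -0.1, -1.6]
finger_gap: 35.7
clock: 5.0
eef_pos: [534.3, 280.7, 126.7]
eef_rot: [-3.141, -0.001, 2.527]
wrist_force: [0.1, -0.6, -2.7]
finger_gap: 36.1
clock: 5.2
eef_pos: [534.9, 278.1, 127.0]
eef_rot: [-3.141, -0.0, 2.525]
wrist_force: [-0.1, -0.4, -2.0]
finger_gap: 35.8
tcp [534.9 278.1 127. ] rot [-3.141 -0.     2.525] shift cm [0.02 0.05 1.7 ] turn about tool z rad -0.006 (alt 3.136 ) j6 -0.535 F [-0.1 -0.4 -2. ] gap 35.8 t 5.2
tool z [-8.e-04 -6.e-04 -1.e+00] jaw deg 54.65
```

View pics/i.png

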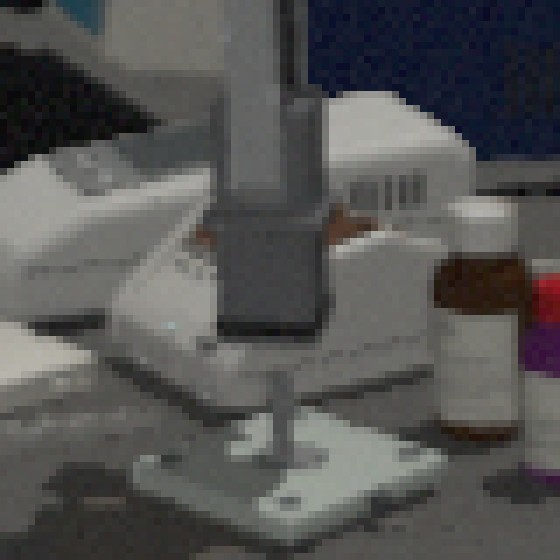

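Run:
```python
from h import *
s=load("side");g=cv2.cvtColor(s["color"],cv2.COLOR_BGR2GRAY).astype(int)
print("cols 247..271");
for r in range(162,181): print(r,g[r,247:272])
print("rod 252..268")
for r in range(181,200): print(r,g[r,252:269])
p,_,_=pose()
for zz in(69.5,80,52,16): print(zz,[np.round(proj(s,(p[0],p[1],zz)),2)],np.round(proj(s,(535,278.6,zz)),2))
# bottom corners at present pose
for a in (45,135,225,315):
    b=np.radians(54.65+a);print(np.round(proj(s,(p[0]+25.46*np.cos(b),p[1]+25.46*np.sin(b),p[2]-57.5)),2))
```

```text
cols 247..271
162 [116  72  65  64  65  65  64  69  68  65  69  65  67  70  66  68  69  69
  72  58  55  60  66  60  54]
163 [91 61 61 61 66 62 66 65 66 63 67 61 56 62 63 64 61 59 48 55 62 62 63 70
 86]
164 [ 78  71  81  66  64  62  63  63  63  64  65  64  64  65  63  66  62  57
  43  54  64  80 116 162 171]
165 [ 97  91  87  68  66  64  67  64  66  66  65  64  67  66  63  66  65  59
  36  70 127 171 163 151 142]
166 [109  93 110  83  63  67  66  64  66  65  68  66  64  63  63  62  66  62
  37  77 129 147 132 119 112]
167 [140 145 116  95  83  60  68  66  64  64  66  67  67  62  65  65  67  63
  43  67 105 114 109 111 110]
168 [143 127 141 138  78  63  64  67  67  64  64  62  70  66  63  60  64  63
  52  70  96 109 106 107 108]
169 [142 119 144 111  70  61  64  67  64  63  63  66  67  63  65  64  63  62
  54  67  99 107 108 108 107]
170 [151 148 154 127  69  65  69  65  66  65  66  66  66  64  68  63  62  64
  49  69  97 106 106 105 107]
171 [157 155 157 138  77  63  64  65  69  66  65  63  62  66  69  65  61  61
  52  63  89 106 104 108 105]
172 [156 157 156 140  78  63  64  66  65 
[... 1886 characters left out ...]
5 155 154]
194 [109 155 153 149 131 112 109  84  78  86 112 119 118 123 127 155 156]
195 [ 95 107 107 105  80  71  81  75  78  78  94 115 111  99 116 155 155]
196 [ 82  86  81  82  76  66  59  64  61  70  91 104 118 122 148 155 154]
197 [ 88  86  86  86  84  84  80  79 101 141 145 145 152 150 158 157 155]
198 [ 86  83  87  88  86  87  84  87 113 155 158 158 157 156 156 156 156]
199 [ 84  85  86  86  88  88  88  88 113 157 158 157 157 159 158 157 157]
69.5 [array([258.91, 177.17])] [258.68 177.08]
80 [array([258.76, 173.48])] [258.53 173.4 ]
52 [array([259.16, 183.25])] [258.92 183.16]
16 [array([259.66, 195.52])] [259.43 195.43]
[253.62 174.63]
[250.92 179.02]
[264.36 179.5 ]
[266.66 175.09]
```

```bash
python3 -m jog '[[-0.08,0.04,0.7,0,0,0,20],[0,0,0.6,0,0,0,20],[0,0,0,0,0,0,20],[0,0,0,0,0,0,20]]'
python3 -m jog '[[0,0,0.15,0,0,0,20],[0,0,0,0,0,0,20]]'
python3 -m jog '[[0,0,0.1,0,0,0,20],[0,0,0,0,0,0,20]]'
python3 -m jog '[[0,0,0.1,0,0,0,20],[0,0,0,0,0,0,20]]'
python3 -c "
from h import *
goto((535.8,278.0,108),55)"
```

```text
clock: 5.7
eef_pos: [535.9, 278.5, 114.2]
eef_rot: [-3.141, -0.0, 2.525]
wrist_force: [0.1, -0.3, -2.4]
finger_gap: 36.0
clock: 5.9
eef_pos: [535.9, 278.7, 112.9]
eef_rot: [-3.142, 0.0, 2.525]
wrist_force: [0.3, 0.0, -3.3]
finger_gap: 35.8
clock: 6.1
eef_pos: [535.9, 278.7, 111.9]
eef_rot: [-3.141, -0.0, 2.525]
wrist_force: [-0.2, 0.6, -2.5]
finger_gap: 35.9
clock: 6.3
eef_pos: [535.9, 278.7, 110.9]
eef_rot: [-3.141, -0.0, 2.525]
wrist_force: [0.3, 0.8, -2.4]
finger_gap: 35.7
tcp [535.9 278.7 110.9] rot [-3.141 -0.     2.525] shift cm [-0.03 -0.06  0.29] turn about tool z rad -0.006 (alt 3.136 ) j6 -0.535 F [ 0.3  0.8 -2.4] gap 35.7 t 6.3
tool z [-1.e-04 -1.e-04 -1.e+00] jaw deg 54.66
```

```bash
python3 -m jog '[[-0.03,-0.06,0,0,0,0,20],[0,0,0.05,0,0,0,20],[0,0,0,0,0,0,20]]'
python3 -m jog '[[0,0,0.06,0,0,0,20],[0,0,0,0,0,0,20]]'
python3 -m jog '[[0,0,0.06,0,0,0,20],[0,0,0,0,0,0,20]]'
python3 -m jog '[[0,0,0.06,0,0,0,20],[0,0,0,0,0,0,20]]'
```

```text
clock: 6.6
eef_pos: [535.8, 278.0, 110.4]
eef_rot: [-3.142, -0.0, 2.525]
wrist_force: [0.6, 0.2, -2.5]
finger_gap: 35.9
clock: 6.8
eef_pos: [535.8, 278.0, 109.8]
eef_rot: [-3.141, -0.0, 2.525]
wrist_force: [0.0, -0.3, -2.6]
finger_gap: 35.6
clock: 7.0
eef_pos: [535.8, 278.0, 109.1]
eef_rot: [-3.141, -0.0, 2.525]
wrist_force: [-0.7, -1.0, -1.9]
finger_gap: 35.9
clock: 7.2
eef_pos: [535.8, 278.0, 108.6]
eef_rot: [-3.141, -0.0, 2.525]
wrist_force: [0.4, -0.1, -2.6]
finger_gap: 35.9
```

```bash
python3 -m jog '[[0,0,0.06,0,0,0,20],[0,0,0,0,0,0,20]]'
python3 -m jog '[[0,0,0.06,0,0,0,20],[0,0,0,0,0,0,20]]'
python3 -m jog '[[0,0,0.08,0,0,0,20],[0,0,0,0,0,0,20]]'
python3 -m jog '[[0,0,0.08,0,0,0,20],[0,0,0,0,0,0,20]]'
```

```text
clock: 7.4
eef_pos: [535.8, 278.0, 108.0]
eef_rot: [-3.141, -0.0, 2.525]
wrist_force: [-0.2, -0.1, -3.6]
finger_gap: 35.7
clock: 7.6
eef_pos: [535.8, 278.0, 107.4]
eef_rot: [-3.142, -0.0, 2.525]
wrist_force: [0.4, -0.1, -3.0]
finger_gap: 35.8
clock: 7.8
eef_pos: [535.8, 278.0, 106.5]
eef_rot: [-3.141, -0.0, 2.525]
wrist_force: [0.7, -0.3, -3.6]
finger_gap: 35.9
clock: 8.0
eef_pos: [535.8, 278.0, 105.7]
eef_rot: [-3.141, -0.0, 2.525]
wrist_force: [-0.1, 0.3, -3.3]
finger_gap: 35.9
```

The underside is now about 3 mm below the rod tip and there's no contact force, so the rod is in the hole. I'll keep lowering until the tube's foot touches.

```bash
python3 -m jog '[[0,0,0.1,0,0,0,20],[0,0,0.1,0,0,0,20],[0,0,0,0,0,0,20]]'
python3 -m jog '[[0,0,0.1,0,0,0,20],[0,0,0,0,0,0,20]]'
python3 -m jog '[[0,0,0.1,0,0,0,20],[0,0,0,0,0,0,20]]'
python3 -m jog '[[0,0,0.1,0,0,0,20],[0,0,0,0,0,0,20]]'
python3 -m jog '[[0,0,0.1,0,0,0,20],[0,0,0,0,0,0,20]]'
```

```text
clock: 8.3
eef_pos: [535.8, 278.0, 103.7]
eef_rot: [-3.141, -0.0, 2.525]
wrist_force: [0.4, -0.2, -3.0]
finger_gap: 35.6
clock: 8.5
eef_pos: [535.8, 278.0, 102.7]
eef_rot: [-3.141, -0.0, 2.525]
wrist_force: [-0.5, 0.3, -2.6]
finger_gap: 35.8
clock: 8.7
eef_pos: [535.8, 278.0, 101.7]
eef_rot: [-3.141, -0.0, 2.525]
wrist_force: [-0.7, -0.3, -2.4]
finger_gap: 36.2
clock: 8.9
eef_pos: [535.8, 278.0, 100.8]
eef_rot: [-3.142, -0.0, 2.525]
wrist_force: [0.1, -0.4, -1.2]
finger_gap: 36.2
clock: 9.1
eef_pos: [536.1, 278.2, 100.2]
eef_rot: [3.141, 0.0, 2.525]
wrist_force: [0.2, -0.5, 1.3]
finger_gap: 35.7
```

```bash
python3 -m jog '[[0,0,0.1,0,0,0,20],[0,0,0.1,0,0,0,20],[0,0,0,0,0,0,20]]'
python3 -m jog '[[0,0,0.1,0,0,0,20],[0,0,0.1,0,0,0,20],[0,0,0,0,0,0,20]]'
python3 -m jog '[[0,0,0.1,0,0,0,20],[0,0,0.1,0,0,0,20],[0,0,0,0,0,0,20]]'
python3 -m jog '[[0,0,0.1,0,0,0,20],[0,0,0.1,0,0,0,20],[0,0,0,0,0,0,20]]'
```

```text
clock: 9.4
eef_pos: [536.2, 278.2, 98.5]
eef_rot: [3.14, 0.001, 2.525]
wrist_force: [0.2, 0.9, 5.8]
finger_gap: 35.7
clock: 9.7
eef_pos: [536.1, 278.2, 96.3]
eef_rot: [3.141, 0.001, 2.525]
wrist_force: [0.6, 0.1, 5.6]
finger_gap: 35.9
clock: 10.0
eef_pos: [536.1, 278.1, 94.2]
eef_rot: [3.141, 0.0, 2.525]
wrist_force: [-0.5, -0.3, 3.2]
finger_gap: 35.8
clock: 10.3
eef_pos: [535.9, 278.1, 91.9]
eef_rot: [3.141, 0.0, 2.525]
wrist_force: [-0.6, -0.2, 4.2]
finger_gap: 35.8
```

```bash
python3 -m jog '[[0,0,0.15,0,0,0,20],[0,0,0.15,0,0,0,20],[0,0,0.15,0,0,0,20],[0,0,0.15,0,0,0,20],[0,0,0,0,0,0,20]]'
python3 -m jog '[[0,0,0.15,0,0,0,20],[0,0,0.15,0,0,0,20],[0,0,0.15,0,0,0,20],[0,0,0.15,0,0,0,20],[0,0,0,0,0,0,20]]'
python3 -m jog '[[0,0,0.1,0,0,0,20],[0,0,0.1,0,0,0,20],[0,0,0.1,0,0,0,20],[0,0,0,0,0,0,20]]'
python3 -m jog '[[0,0,0.05,0,0,0,20],[0,0,0.05,0,0,0,20],[0,0,0,0,0,0,20]]'
```

```text
clock: 10.8
eef_pos: [535.3, 277.8, 84.9]
eef_rot: [-3.14, -0.001, 2.525]
wrist_force: [-0.6, 0.1, -3.4]
finger_gap: 36.4
clock: 11.3
eef_pos: [535.7, 278.0, 79.6]
eef_rot: [-3.141, -0.0, 2.525]
wrist_force: [0.2, 0.4, -1.5]
finger_gap: 35.7
clock: 11.7
eef_pos: [535.8, 278.0, 76.7]
eef_rot: [-3.141, -0.0, 2.525]
wrist_force: [-0.1, 0.5, -2.7]
finger_gap: 35.7
clock: 12.0
eef_pos: [535.8, 278.0, 75.8]
eef_rot: [-3.142, -0.0, 2.525]
wrist_force: [-0.4, -0.1, -1.9]
finger_gap: 35.9
```

```bash
python3 -m jog '[[0,0,0.1,0,0,0,20],[0,0,0,0,0,0,20]]'
python3 -m jog '[[0,0,0.05,0,0,0,20],[0,0,0,0,0,0,20]]'
python3 -m jog '[[0,0,0.05,0,0,0,20],[0,0,0,0,0,0,20]]'
python3 -m jog '[[0,0,0.05,0,0,0,20],[0,0,0,0,0,0,20],[0,0,0,0,0,0,20]]'
```

```text
clock: 12.2
eef_pos: [535.8, 278.0, 74.7]
eef_rot: [-3.141, -0.0, 2.525]
wrist_force: [-0.0, 0.2, -2.3]
finger_gap: 35.5
clock: 12.4
eef_pos: [535.8, 278.0, 74.3]
eef_rot: [-3.141, -0.0, 2.525]
wrist_force: [0.3, 0.2, -2.5]
finger_gap: 35.8
clock: 12.6
eef_pos: [535.8, 278.0, 73.8]
eef_rot: [-3.142, -0.0, 2.525]
wrist_force: [-0.2, 0.4, -2.4]
finger_gap: 36.1
clock: 12.9
eef_pos: [535.9, 278.1, 73.5]
eef_rot: [3.141, 0.0, 2.525]
wrist_force: [-1.2, -0.7, 1.0]
finger_gap: 35.8
```

```bash
python3 -m jog '[[0,0,0.05,0,0,0,20],[0,0,0,0,0,0,20],[0,0,0,0,0,0,20],[0,0,0,0,0,0,20]]'
python3 - <<'E'
from h import *
s=load("side")
z=lambda im,x0,x1,y0,y1,k:cv2.resize(im[y0:y1,x0:x1],None,fx=k,fy=k,interpolation=cv2.INTER_NEAREST)
cv2.imwrite("pics/j.png",z(s["color"],220,300,130,210,7))
E
```

```text
clock: 13.3
eef_pos: [535.9, 278.1, 73.5]
eef_rot: [3.141, 0.0, 2.525]
wrist_force: [-2.9, -0.7, 5.8]
finger_gap: 35.5
```

View pics/j.png

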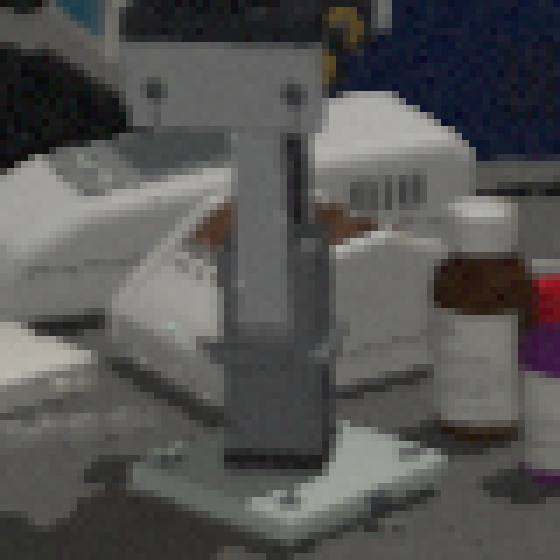

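It's seated: the adapter sits on the plate at crop (278,455), and a trace of the purple cap shows above it behind the finger. Next I'll ease off, release and rise to cap height.

```bash
python3 -m jog '[[0,0,-0.05,0,0,0,20],[0,0,0,0,0,0,40],[0,0,0,0,0,0,50],[0,0,0,0,0,0,60],[0,0,0,0,0,0,60],[0,0,0,0,0,0,60]]'
python3 -m jog '[[0,0,-0.8,0,0,0,60],[0,0,-1.5,0,0,0,60],[0,0,-1.5,0,0,0,60],[0,0,0,0,0,0,60],[0,0,0,0,0,0,60]]'
python3 - <<'E'
from h import *
goto((536,278,112),55)
s=load("side")
z=lambda im,x0,x1,y0,y1,k:cv2.resize(im[y0:y1,x0:x1],None,fx=k,fy=k,interpolation=cv2.INTER_NEAREST)
cv2.imwrite("pics/k.png",z(s["color"],220,300,120,210,6))
E
```

```text
clock: 13.95
eef_pos: [535.9, 278.0, 73.3]
eef_rot: [3.142, 0.0, 2.525]
wrist_force: [0.7, 0.6, 0.9]
finger_gap: 56.0
clock: 14.45
eef_pos: [536.0, 278.1, 112.0]
eef_rot: [3.141, 0.001, 2.525]
wrist_force: [-0.9, -0.2, -1.1]
finger_gap: 56.4
tcp [536.  278.1 112. ] rot [3.141e+00 1.000e-03 2.525e+00] shift cm [-0.01 -0.01 -0.  ] turn about tool z rad -0.006 (alt 3.136 ) j6 -0.536 F [-0.9 -0.2 -1.1] gap 56.4 t 14.45
tool z [ 1.1e-03  4.0e-04 -1.0e+00] jaw deg 54.66
```

View pics/k.png

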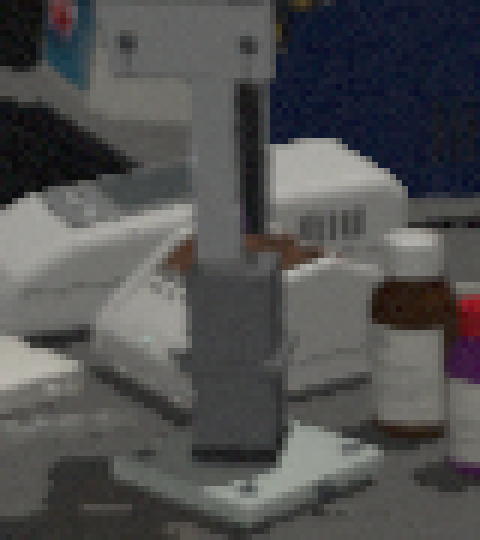

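The adapter stays flat on the stand, and the cap is behind the near finger with a sliver of purple at about (248,222). I'll close on the cap.

```bash
python3 -m jog '[[0,0,0,0,0,0,40],[0,0,0,0,0,0,25],[0,0,0,0,0,0,18],[0,0,0,0,0,0,10],[0,0,0,0,0,0,10],[0,0,0,0,0,0,10],[0,0,0,0,0,0,10],[0,0,0,0,0,0,10]]' 15
python3 -m jog '[[0,0,0,0,0,0,10],[0,0,0,0,0,0,10],[0,0,0,0,0,0,10]]'
```

```text
clock: 15.3
eef_pos: [535.8, 278.0, 111.3]
eef_rot: [3.142, 0.0, 2.525]
wrist_force: [0.2, -0.0, -0.0]
finger_gap: 15.2
clock: 15.6
eef_pos: [535.8, 278.0, 111.3]
eef_rot: [-3.142, -0.0, 2.525]
wrist_force: [0.4, -0.3, -0.6]
finger_gap: 14.7
```

```bash
python3 -m jog '[[0,0,-0.3,0,0,0,10],[0,0,-0.6,0,0,0,10],[0,0,-1,0,0,0,10],[0,0,-1.5,0,0,0,10],[0,0,-1.5,0,0,0,10],[0,0,-1.5,0,0,0,10],[0,0,-1.2,0,0,0,10],[0,0,-1,0,0,0,10]]'
python3 -m jog '[[0,0,-0.4,0,0,0,10],[0,0,0,0,0,0,10],[0,0,0,0,0,0,10]]'
python3 - <<'E'
from h import *
goto((563.2,-269.2,200),-5)
s=load("side")
z=lambda im,x0,x1,y0,y1,k:cv2.resize(im[y0:y1,x0:x1],None,fx=k,fy=k,interpolation=cv2.INTER_NEAREST)
cv2.imwrite("pics/l.png",z(s["color"],220,300,100,210,5))
E
```

```text
clock: 16.4
eef_pos: [536.0, 278.1, 199.0]
eef_rot: [3.141, 0.001, 2.525]
wrist_force: [-0.7, 0.7, -0.6]
finger_gap: 14.6
clock: 16.7
eef_pos: [535.7, 278.0, 200.8]
eef_rot: [-3.141, -0.0, 2.525]
wrist_force: [-0.1, 0.4, -1.2]
finger_gap: 14.9
tcp [535.7 278.  200.8] rot [-3.141 -0.     2.525] shift cm [-33.89 -43.04   0.1 ] turn about tool z rad 1.041 (alt -2.1 ) j6 -0.536 F [-0.1  0.4 -1.2] gap 14.9 t 16.7
tool z [-8.e-04 -4.e-04 -1.e+00] jaw deg 54.66
```

View pics/l.png

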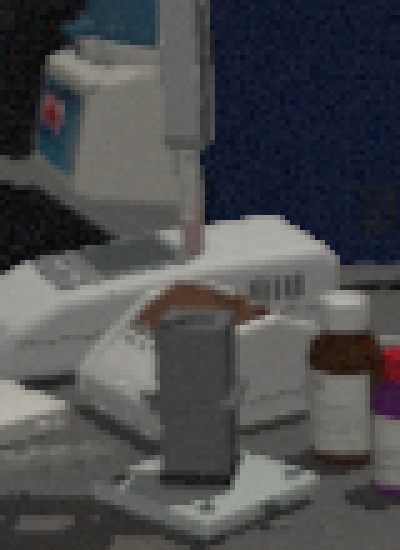

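```bash
python3 -m jog '[[-0.8,-1,0,0,0,0,10],[-1.6,-2,0,0,0,0,10],[-2.4,-3,0,0,0,0,10],[-2.4,-3,0,0,0,0,10],[-2.4,-3,0,0,0,0,10],[-2.4,-3,0,0,0,0,10],[-2.4,-3,0,0,0,0,10],[-2.4,-3,0,0,0,0,10]]' 20
python3 -m jog '[[-2.4,-3,0,0,0,0,10],[-2.4,-3,0,0,0,0,10],[-2.4,-3,0,0,0,0,10],[-2.4,-3,0,0,0,0,10],[-2.4,-3,0,0,0,0,10],[-2.4,-3,0,0,0,0,10],[-1.6,-2,0,0,0,0,10],[-0.8,-1,0,0,0,0,10]]'
python3 -m jog '[[0,0,0,0,0,0,10],[0,0,0,0,0,0,10]]'
python3 - <<'E'
from h import *
goto((563.2,-269.2,200),54.6)
s=load("side");t=load("top")
z=lambda im,x0,x1,y0,y1,k:cv2.resize(im[y0:y1,x0:x1],None,fx=k,fy=k,interpolation=cv2.INTER_NEAREST)
cv2.imwrite("pics/m.png",z(s["color"],345,475,160,325,4));cv2.imwrite("pics/m2.png",z(t["color"],360,480,120,220,5))
E
```

```text
clock: 17.55
eef_pos: [550.9, 7.3, 201.1]
eef_rot: [-3.141, -0.0, 2.525]
wrist_force: [0.5, 0.3, -0.2]
finger_gap: 14.9
clock: 18.35
eef_pos: [566.1, -261.5, 200.7]
eef_rot: [-3.141, -0.001, 2.523]
wrist_force: [0.4, 0.9, -0.6]
finger_gap: 15.1
clock: 18.55
eef_pos: [566.8, -258.1, 201.2]
eef_rot: [3.141, -0.001, 2.525]
wrist_force: [-0.1, 1.2, 0.0]
finger_gap: 14.9
tcp [ 566.8 -258.1  201.2] rot [ 3.141e+00 -1.000e-03  2.525e+00] shift cm [-0.34 -1.11  0.12] turn about tool z rad 0.001 (alt -3.14 ) j6 -1.441 F [-0.1  1.2  0. ] gap 14.9 t 18.55
tool z [-3.e-04  4.e-04 -1.e+00] jaw deg 54.68
```

View pics/m.png

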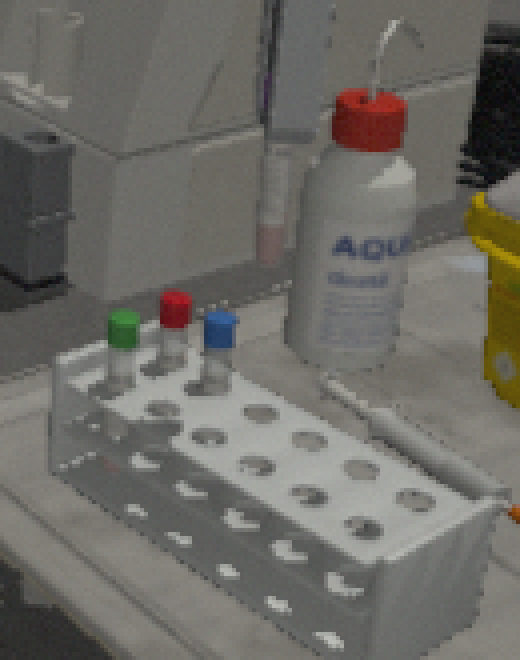

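View pics/m2.png

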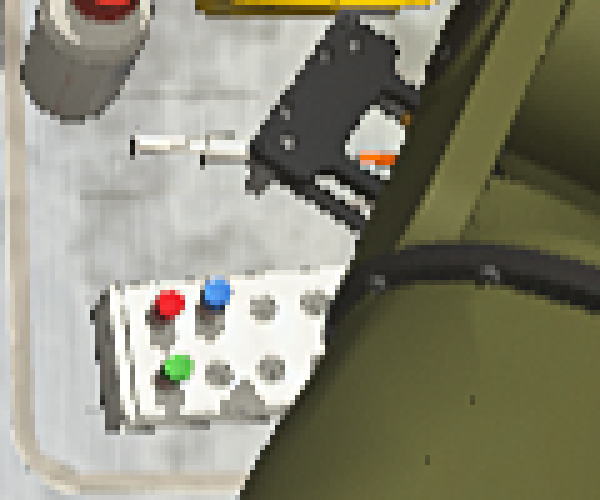

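```bash
python3 -m jog '[[-0.34,-1.1,0,0,0,0,10],[0,0,0,0,0,0,10],[0,0,0,0,0,0,10],[0,0,0,0,0,0,10]]'
python3 - <<'E'
from h import *
np.set_printoptions(precision=2,suppress=True)
goto((563.2,-269.2,200),54.6)
s=load("side");p,_,_=pose()
for zz in(141.5,160,185): print(zz,proj(s,(p[0],p[1],zz)))
u,v=proj(s,(p[0],p[1],141.5));u0=int(u)-15;v0=int(v)-25
g=cv2.cvtColor(s["color"],cv2.COLOR_BGR2GRAY);print(u0,v0);print(g[v0:v0+32:2,u0:u0+28])
h=cv2.cvtColor(s["color"],cv2.COLOR_BGR2HSV);print(h[v0+10:v0+32:2,u0:u0+28,1])
cv2.imwrite("pics/n.png",cv2.resize(s["color"][v0-25:v0+35,u0-20:u0+50],None,fx=8,fy=8,interpolation=0))
E
```

```text
clock: 19.05
eef_pos: [563.4, -269.7, 201.3]
eef_rot: [3.142, -0.0, 2.525]
wrist_force: [0.4, 0.7, 0.3]
finger_gap: 14.7
tcp [ 563.4 -269.7  201.3] rot [ 3.14 -0.    2.52] shift cm [0.05 0.03 0.13] turn about tool z rad 0.001 (alt -3.141 ) j6 -1.459 F [0.4 0.7 0.3] gap 14.7 t 19.05
tool z [-0.  0. -1.] jaw deg 54.66
141.5 (np.float64(414.6231831681236), np.float64(229.94272592578977))
160 (np.float64(415.8752116845545), np.float64(219.67913909070276))
185 (np.float64(417.61100224822087), np.float64(205.4498807759635))
399 204
[[106 105 104 106 107 103 102 104 104 104 105 104 108 105 101  91 104 111
  112 116 122 120  96  89  93  97 104 105]
 [107 104 105 106 105 102 105 104 104 104 103 106 104 106 103  95 103 113
  114 114 121 115 100  92  95  98 105 106]
 [104 106 104 103 104 101 105 103 105 105 105 106 104 101  90  90 101 105
  107 112 120 111  97  93  98 100 104 108]
 [106 107 107 104 104 107 103 102 105 107 107 104 102  99  79  90 101 108
  109 110 115 103  94  90  95 102 105 109]
 [105 108 107 104 107 108 107 107 103 108 104 106 104  98  87  96 106 111
  116 118 117 103  89  95 
[... 1584 characters left out ...]
3 17 24 21 21 21 21 21 27 22 25 37 41 41 39 46 37 35 14 13 10
  10 12 11 11]
 [19 19 19 19 24 19 17 14 17 18 14  9 13 25 45 41 37 33 46 38 33 11 16 15
  15  7  9  9]
 [23 17 14  9 16 19 14 16 16 19 13 11  8 27 39 43 44 40 43 32 29 14 13 13
   8 11  9 11]
 [16 12 12 13  8 17 14  9 15 20  6 12 12 26 39 43 41 41 38 29 19  8 13  8
  10  9 13  9]
 [15 18 15 18 12 18  9 15 12 15 15 15 15 12 26 45 44 40 31 25  9 14  8 10
  12 13 13  5]
 [15 14  9 20 15 16 12  6  9  9 18  6 14 15 12 14 13 14 16 18  9 11 10  8
  17  9 11  4]
 [18  9  9  6 12 14  9  6 17 17 12 15 18  8 16 19 21 25 10  9 11 11 10 10
  12 11 11  7]
 [ 9 15 14 12 12 12 15  8 15 20 18 11 21 22 20 15 17 18 16 14 14 16 10 14
  16 11  9  2]]
```

View pics/n.png

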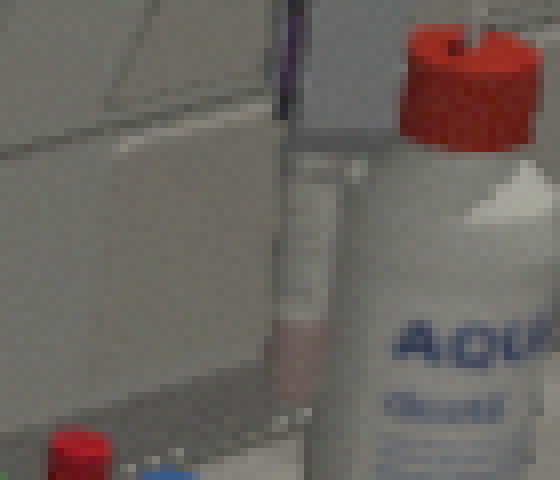

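Run:
```python
from h import *
s=load("side");print(proj(s,(563.3,-269.4,55)))
h=cv2.cvtColor(s["color"],cv2.COLOR_BGR2GRAY);print(h[270:283,399:420])
goto((563.3,-269.4,140),54.6)
```

```text
(np.float64(408.9132844719834), np.float64(275.07914035537))
[[ 96  99 133 165 167 168 167 169 170 168 172 170 171 173 173 173 171 171
  160 133 133]
 [138 150 159 167 167 169 167 169 169 171 171 173 172 173 171 172 169 170
  166 155 130]
 [160 165 167 165 169 171 171 173 172 173 173 172 172 170 171 171 171 167
  167 161 160]
 [168 168 165 168 170 172 170 163 160 159 165 168 170 170 169 168 168 166
  165 166 165]
 [167 169 169 170 171 167 146 129 128 128 130 131 146 158 168 168 165 166
  165 165 162]
 [165 168 168 170 169 150 114 117 117 118 117 109 100 121 144 162 165 165
  166 167 166]
 [168 168 167 167 168 161 146 147 122 119 119 115 105  98 120 160 163 162
  167 169 166]
 [166 168 169 167 168 154 131 159 153 154 139  91  95  92 121 165 166 168
  168 166 168]
 [142 161 166 168 168 162 156 161 153 144 116 104 114 126 155 165 166 168
  168 167 169]
 [108 128 153 169 167 167 169 165 162 161 153 151 156 157 164 165 165 171
  168 169 172]
 [ 92  97 115 142 160 169 168 168 169 168 169 166 165 166 167 167 168 171
  170 172 174]
 [ 87  87  95 104 122 142 163 168 169 169 170 168 165 168 168 166 166 171
  166 154 146]
 [ 88  89  89  93  94 108 129 153 168 167 166 166 167 165 168 168 167 166
  153 118 103]]
tcp [ 563.5 -269.7  201.4] rot [3.142 0.    2.525] shift cm [0.03 0.01 6.14] turn about tool z rad 0.001 (alt -3.14 ) j6 -1.459 F [-0.3  1.2 -0.5] gap 14.6 t 19.15
tool z [ 0. -0. -1.] jaw deg 54.67
```

```bash
python3 -m jog '[[0.03,0.01,1,0,0,0,10],[0,0,2,0,0,0,10],[0,0,2,0,0,0,10],[0,0,1.5,0,0,0,10],[0,0,1,0,0,0,10],[0,0,0.5,0,0,0,10],[0,0,0,0,0,0,10],[0,0,0,0,0,0,10]]'
python3 - <<'E'
from h import *
goto((563.2,-269.4,110),54.6)
s=load("side")
cv2.imwrite("pics/o.png",cv2.resize(s["color"][200:300,360:470],None,fx=7,fy=6,interpolation=0))
E
```

```text
clock: 19.95
eef_pos: [563.5, -269.8, 122.0]
eef_rot: [3.141, 0.001, 2.525]
wrist_force: [0.6, 0.6, 0.3]
finger_gap: 14.8
tcp [ 563.5 -269.8  122. ] rot [3.141e+00 1.000e-03 2.525e+00] shift cm [0.05 0.01 1.2 ] turn about tool z rad 0.001 (alt -3.141 ) j6 -1.459 F [0.6 0.6 0.3] gap 14.8 t 19.95
tool z [ 1.e-03 -5.e-04 -1.e+00] jaw deg 54.66
```

View pics/o.png

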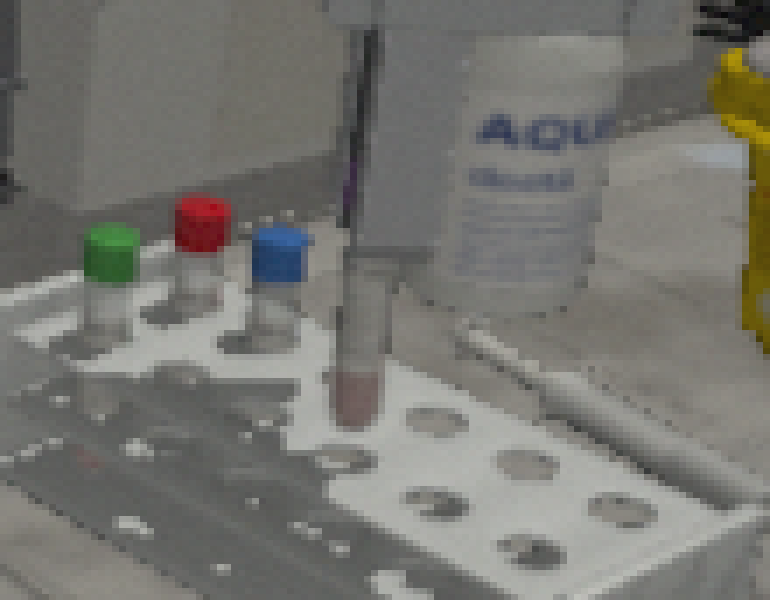

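Run:
```python
from h import *
s=load("side");p,_,_=pose()
h=cv2.cvtColor(s["color"],cv2.COLOR_BGR2HSV);g=cv2.cvtColor(s["color"],cv2.COLOR_BGR2GRAY)
for zz in (62.7,65,70): print(proj(s,(p[0],p[1],zz)))
print(h[260:273,403:420,1]);print(g[260:282,402:420])
```

```text
(np.float64(409.6352860343049), np.float64(271.2947519417487))
(np.float64(409.7763367422115), np.float64(270.13907217440186))
(np.float64(410.0842170871616), np.float64(267.61649649432695))
[[ 9  7  7  7  9 14 11 15 11 13 17 22  5  7 10 24 19]
 [ 6  9  7  7 13 21 18 12 14 14 18 17 11  7  8  8 10]
 [ 9  7  8 15 18 43 31 29 24 30 34 18  8  9  7  9  6]
 [ 7  7  8 24 26 44 38 41 41 41 42 22  6  7  9  9  7]
 [ 7  6  6 10 13 41 37 47 42 39 38 18  6  6  4  6  7]
 [ 6  6  7  6 11 38 40 42 44 41 35 13  7 10  7  6  6]
 [ 7  7  7 11 16 44 38 41 41 39 34  9  7  9  7  9 10]
 [ 6  6  9  8 12 43 47 39 37 44 31 14  4  6 11  7  8]
 [ 6  7  9  8 12 39 43 45 45 39 29  9  7  7  7  7  8]
 [ 7  4 10  8  8 27 40 41 42 35 12  9  9  7 10 20 12]
 [ 6  7  9  7 10  8 35 40 38 20  8 10  6  7  9 20 18]
 [ 7  7  6  6  7  3 12 15 16  3 10  9  9  7  9  5  9]
 [ 9  7  7  6  7  9  6  7  8  7  7  9  6  9  7  7  8]]
[[174 175 175 177 172 144 106 111 119 120 120 119 125 154 152 127 123 121]
 [173 177 176 172 152 118  96 111 125 129 126 124 129 165 170 166 155 125]
 [178 174 177 158 102 108  87  99 108 112 112 105 121 16
[... 744 characters left out ...]
178 174 174 175 171 165]
 [174 177 178 178 171 165 165 175 175 178 177 177 174 173 172 173 169 173]
 [177 177 174 154 133 132 133 136 136 151 164 175 169 174 173 173 169 172]
 [121 122 117 119 123 122 122 122 114 104 126 155 174 170 174 172 172 173]
 [ 94  90 105 141 152 126 124 122 119 107 101 124 166 172 173 171 176 173]
 [ 94  95  98 122 158 160 159 145  99  97  95 126 174 173 172 173 176 177]
 [ 97  97  94  98 112 116 120 112 106 119 134 161 175 172 173 174 173 176]
 [100 100  96  98  95 118 159 157 160 161 164 171 174 174 175 176 175 175]
 [104 103  98  96 122 165 176 173 172 173 173 174 174 176 178 176 179 179]
 [ 99 104 105 101 128 173 173 173 172 173 174 175 173 175 179 172 158 151]]
```

```bash
python3 -m jog '[[0.05,0.01,0.3,0,0,0,10],[0,0,0.2,0,0,0,10],[0,0,0,0,0,0,10]]'
python3 -m jog '[[0,0,0.15,0,0,0,10],[0,0,0,0,0,0,10]]'
python3 -m jog '[[0,0,0.15,0,0,0,10],[0,0,0,0,0,0,10]]'
python3 -m jog '[[0,0,0.15,0,0,0,10],[0,0,0,0,0,0,10]]'
python3 -m jog '[[0,0,0.15,0,0,0,10],[0,0,0,0,0,0,10]]'
```

```text
clock: 20.35
eef_pos: [562.7, -269.2, 116.0]
eef_rot: [-3.142, -0.0, 2.525]
wrist_force: [-0.8, 0.1, 0.2]
finger_gap: 14.8
clock: 20.55
eef_pos: [562.8, -269.2, 114.7]
eef_rot: [-3.142, -0.0, 2.525]
wrist_force: [1.0, 0.8, -0.1]
finger_gap: 14.7
clock: 20.75
eef_pos: [562.8, -269.2, 113.2]
eef_rot: [-3.142, -0.0, 2.525]
wrist_force: [-0.2, 0.4, 0.3]
finger_gap: 15.0
clock: 20.95
eef_pos: [562.8, -269.2, 111.6]
eef_rot: [-3.142, -0.0, 2.525]
wrist_force: [-0.1, -0.4, 0.7]
finger_gap: 14.9
clock: 21.15
eef_pos: [562.8, -269.2, 110.1]
eef_rot: [-3.142, -0.0, 2.525]
wrist_force: [-0.9, -0.5, -0.7]
finger_gap: 14.5
```

Foot is below the board's top with no contact so far, so I'll continue down.

```bash
python3 -m jog '[[0,0,0.2,0,0,0,10],[0,0,0.2,0,0,0,10],[0,0,0,0,0,0,10]]'
python3 -m jog '[[0,0,0.3,0,0,0,10],[0,0,0.3,0,0,0,10],[0,0,0,0,0,0,10]]'
python3 -m jog '[[0,0,0.3,0,0,0,10],[0,0,0.3,0,0,0,10],[0,0,0,0,0,0,10]]'
python3 - <<'E'
from h import *
s=load("side")
cv2.imwrite("pics/p.png",cv2.resize(s["color"][200:310,360:470],None,fx=7,fy=5,interpolation=0))
E
```

```text
clock: 21.45
eef_pos: [562.7, -269.1, 105.9]
eef_rot: [-3.142, -0.001, 2.525]
wrist_force: [-0.3, 0.4, -0.5]
finger_gap: 14.8
clock: 21.75
eef_pos: [562.7, -269.1, 99.8]
eef_rot: [-3.141, -0.001, 2.525]
wrist_force: [-0.3, -0.0, -0.0]
finger_gap: 15.1
clock: 22.05
eef_pos: [562.7, -269.1, 93.8]
eef_rot: [-3.142, -0.001, 2.525]
wrist_force: [-0.1, -0.9, 0.1]
finger_gap: 14.9
```

View pics/p.png

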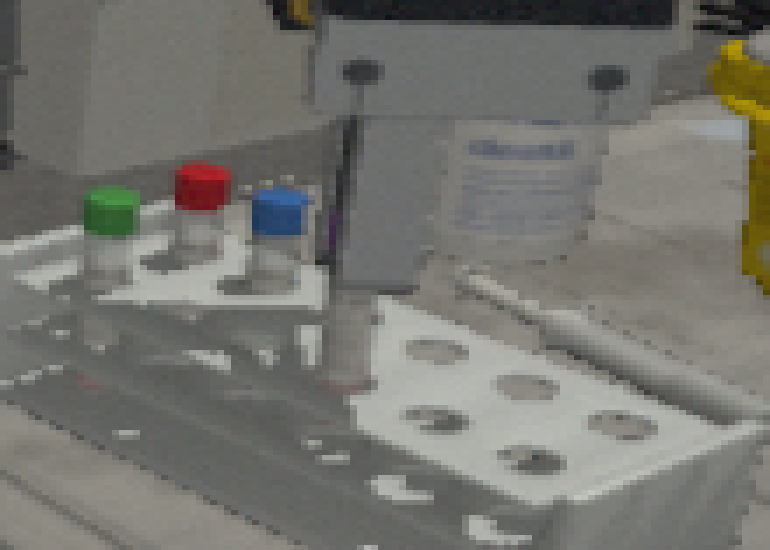

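The tube's foot is inside the place, entering the board at crop (350,385). I'll keep going to the floor.

```bash
for i in 1 2 3 4; do python3 -m jog '[[0,0,0.3,0,0,0,10],[0,0,0.3,0,0,0,10],[0,0,0,0,0,0,10]]' | egrep 'pos|force'; done
python3 -m jog '[[0,0,0.15,0,0,0,10],[0,0,0,0,0,0,10]]'
```

```text
eef_pos: [562.7, -269.1, 87.8]
wrist_force: [-0.9, 0.4, -0.5]
eef_pos: [562.6, -269.1, 81.8]
wrist_force: [-0.1, -0.2, -0.7]
eef_pos: [562.7, -269.1, 75.8]
wrist_force: [0.1, 0.3, -0.5]
eef_pos: [562.7, -269.1, 69.8]
wrist_force: [-0.1, 0.3, -0.0]
clock: 23.5
eef_pos: [562.8, -269.2, 68.7]
eef_rot: [-3.142, -0.0, 2.525]
wrist_force: [0.7, -0.0, -0.2]
finger_gap: 14.4
```

```bash
for i in 1 2 3 4; do python3 -m jog '[[0,0,0.1,0,0,0,10],[0,0,0,0,0,0,10]]' | egrep 'pos|force'; done
```

```text
eef_pos: [562.8, -269.2, 67.8]
wrist_force: [-0.1, 0.8, -0.8]
eef_pos: [562.8, -269.2, 66.7]
wrist_force: [0.2, -1.6, 0.4]
eef_pos: [562.8, -269.2, 65.7]
wrist_force: [0.1, 0.2, -0.8]
eef_pos: [562.8, -269.2, 64.7]
wrist_force: [0.6, -0.2, -0.2]
```

```bash
for i in 1 2 3 4; do python3 -m jog '[[0,0,0.05,0,0,0,10],[0,0,0,0,0,0,10]]' | egrep 'pos|force'; done
```

```text
eef_pos: [562.9, -269.2, 64.3]
wrist_force: [0.6, -0.4, -0.5]
eef_pos: [562.9, -269.3, 63.9]
wrist_force: [-0.0, -1.3, 1.2]
eef_pos: [563.0, -269.3, 63.6]
wrist_force: [-0.6, -0.0, 2.1]
eef_pos: [563.2, -269.4, 63.4]
wrist_force: [-0.6, 1.1, 5.6]
```

Contact with the floor came at TCP z≈64. I'll ease off, open the jaws and rise.

```bash
python3 -m jog '[[0,0,-0.1,0,0,0,10],[0,0,0,0,0,0,20],[0,0,0,0,0,0,25],[0,0,0,0,0,0,30],[0,0,0,0,0,0,35],[0,0,0,0,0,0,40],[0,0,0,0,0,0,40],[0,0,0,0,0,0,40]]'
python3 -m jog '[[0,0,-0.5,0,0,0,40],[0,0,-2,0,0,0,40],[0,0,-3,0,0,0,40],[0,0,-4,0,0,0,40],[0,0,-4,0,0,0,40],[0,0,-2,0,0,0,40],[0,0,0,0,0,0,40]]'
python3 -m jog '[[4,-2,0,0,0,0,40],[4,2.8,0,0,0,0,40],[4,2.8,0,0,0,0,40],[4,2.8,0,0,0,0,40],[4,2.8,0,0,0,0,40],[0,0,0,0,0,0,40],[0,0,0,0,0,0,40]]'
python3 - <<'E'
from h import *
s=load("side");t=load("top")
cv2.imwrite("pics/q.png",np.hstack([cv2.resize(s["color"][225:325,360:470],None,fx=3.5,fy=3.5,interpolation=0),cv2.resize(t["color"][150:220,370:470],None,fx=4,fy=5,interpolation=0)]))if 0 else None
cv2.imwrite("pics/q1.png",cv2.resize(s["color"][225:335,345:475],None,fx=5,fy=5,interpolation=0))
cv2.imwrite("pics/q2.png",cv2.resize(t["color"][150:230,195:475],(784,224),interpolation=2))
cv2.imwrite("pics/q3.png",cv2.resize(s["color"][150:260,220:370],None,fx=5,fy=5,interpolation=0))
E
```

```text
clock: 25.9
eef_pos: [562.9, -269.2, 63.8]
eef_rot: [-3.142, -0.0, 2.525]
wrist_force: [0.5, -0.5, 1.0]
finger_gap: 37.5
clock: 26.6
eef_pos: [563.7, -269.7, 222.6]
eef_rot: [3.141, 0.006, 2.525]
wrist_force: [-0.6, -0.7, 0.6]
finger_gap: 37.8
clock: 27.3
eef_pos: [452.7, -77.9, 218.4]
eef_rot: [-3.141, -0.0, 2.527]
wrist_force: [-0.1, -0.1, 0.1]
finger_gap: 37.4
```

View pics/q1.png

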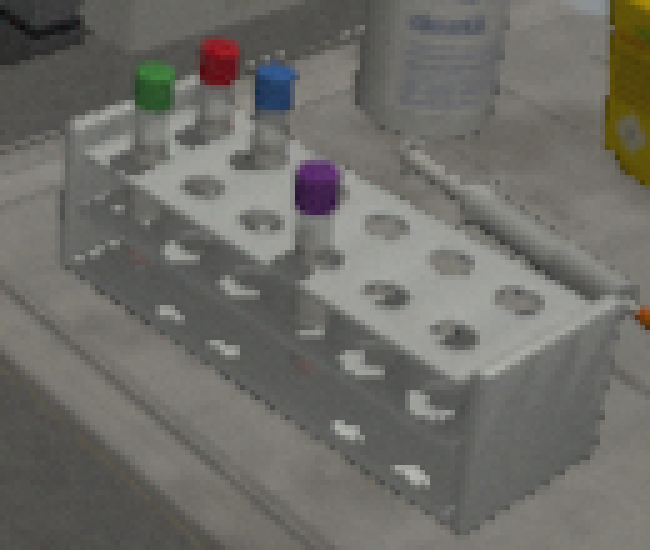

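View pics/q2.png

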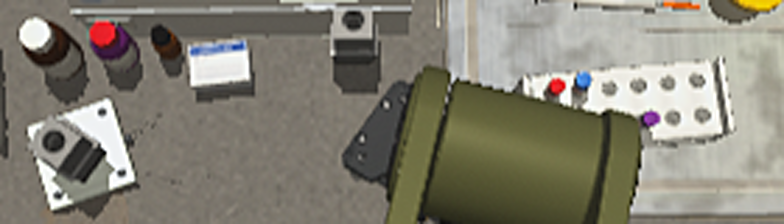

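View pics/q3.png

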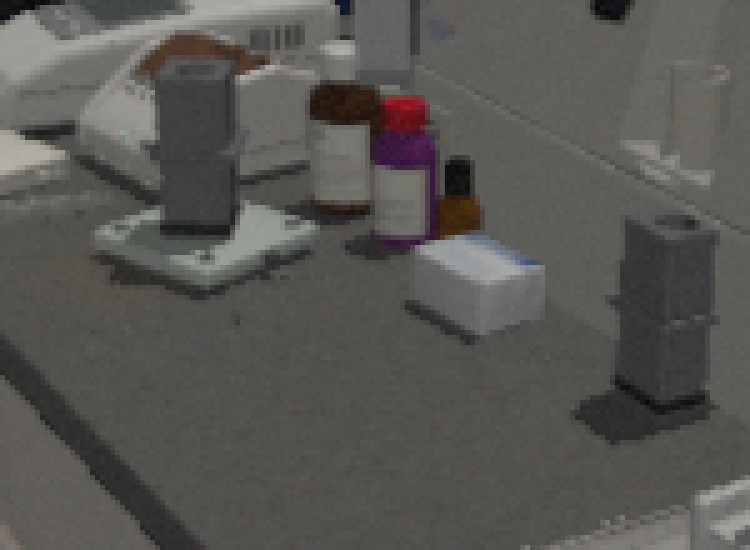

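The purple-capped tube stands upright in its place, cap at crop (317,188), with about as much of it showing above the board as its neighbours. The adapter is flat on the stand, the bystanders haven't moved, and the arm is clear.

```bash
python3 -c "
from cell import order
print(order.sign_off())"
```

```text
the job is handed in; nothing more can be done
None
```

The tube is out of the adapter and standing in the rack's empty place at (-17, -14). The adapter is left flat on the stand. I handed the job in at about 27 s of the 67 s allowed; sign-off gives no verdict.

- **Pressing:** I gripped the adapter above its collar and set it over the rod. The hole was found on the first try. The tube's foot met the rod at the expected height, and the adapter reached the plate at TCP z 73.5 mm, as calculated. The wrist force went only about 8 N above its free-hanging reading.
- **Moving the tube:** I gripped it by the cap, carried it upright, and lowered it until it touched the rack floor. That contact came about 1 mm lower than expected, in line with the camera measurement that put the rack 1–2 mm low. I then opened the jaws and moved clear.
- **Last checks:** The final pictures show the tube upright, with about as much of it above the board as its neighbours. The adapter looks flat on the plate; from the release position its centre is about 5 mm from the plate's centre. The bottle, carton and other tubes look unmoved. I judged these end states by eye and did not re-measure them. No check disagreed or failed.

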